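Tip the long tube out with its lever

TASK

Tip the longer of the two cardboard tubes into the tray: press down the long end of the lever whose flap carries that tube until the flap rises and the tube rolls down into the tray, then let the lever come back up so that the flap lies down again. Touch nothing but that lever, and leave it seated in its slots; the shorter tube stays lying on its flap and everything else on the bench stays where it is.

Things in the scene. Friction and masses are not known exactly. Their poses are not given: they have to be found in the camera images.
- station: Roll-out station fixed to the bench. Origin at bench height midway under the two lever pivots; x points from the levers to the tray (roughly to the robot's left), y to the left of that (towards the robot). Grey base board from x = -165 to 360, y = -155 to 155 mm, 8 mm thick. Two lanes, at y = 70 (left, nearer the robot) and -70 mm (right): each has lever, flap with tube, and ramp to the one tray. Side walls 100 mm high from x = 180 mm.
- left_lever: Left steel bar lever, 22 mm wide, 8 mm thick. Origin on its pivot pin; axes as the station's at rest, when the bar is tilted 0.29 rad, long end up. Long arm: 150 mm from the pin, away from the tray, to the pad's centre; short arm: 72 mm the other way, its tip under the flap's free edge. Loose: its 10 mm pin just lies in slots open at the top, 12 mm wide, between cheeks up to 73 mm high.
- right_lever: Right steel bar lever, 22 mm wide, 8 mm thick. Origin on its pivot pin; axes as the station's at rest, when the bar is tilted 0.29 rad, long end up. Long arm: 150 mm from the pin, away from the tray, to the pad's centre; short arm: 72 mm the other way, its tip under the flap's free edge. Loose: its 10 mm pin just lies in slots open at the top, 12 mm wide, between cheeks up to 73 mm high.
- left_pad (a point): Centre of the top of the left lever's pressing pad (plate 46 x 32 x 10 mm at the long end). At rest 112 mm above the bench, 142 mm from the pivot on the station's -x side, sloping 0.29 rad. Pressed straight down (3 to 7 N) it swings about the pin and sinks some 75 mm, until the bar meets a rubber bump stop. Let go, it comes back up by itself.
- right_pad (a point): Centre of the top of the right lever's pressing pad (plate 46 x 32 x 10 mm at the long end). At rest 112 mm above the bench, 142 mm from the pivot on the station's -x side, sloping 0.29 rad. Pressed straight down (3 to 7 N) it swings about the pin and sinks some 75 mm, until the bar meets a rubber bump stop. Let go, it comes back up by itself.
- left_pivot (a point): Seat of the left lever's pin: its axis height, middle of the slots, station (0, 70, 64) mm.
- right_pivot (a point): Seat of the right lever's pin: its axis height, middle of the slots, station (0, -70, 64) mm.
- left_flap (a joint): Angle of the left flap (rad): 0 lying down, about 0.1 level, about 0.3 with the left lever fully down. Steel plate 129 x 116 x 16 mm, about 1.7 kg, hinged across the station 185 mm beyond the pivots, 70 mm above the bench; at rest it slopes 0.105 rad down towards its lever and a 10 mm upstand keeps its tube. Falls back when the lever is let up.
- right_flap (a joint): Angle of the right flap (rad): 0 lying down, about 0.1 level, about 0.3 with the right lever fully down. Steel plate 129 x 116 x 16 mm, about 1.7 kg, hinged across the station 185 mm beyond the pivots, 70 mm above the bench; at rest it slopes 0.105 rad down towards its lever and a 10 mm upstand keeps its tube. Falls back when the lever is let up.
- long_tube: The long cardboard tube, the longer one: 50 mm thick, 110 mm long, closed ends, a paper label band. Origin at its centre. It lies across one of the two flaps (left or right varies), its axis along the station's y, its centre 95 mm above the bench and 107 mm beyond the pivots.
- short_tube: The short cardboard tube, the shorter one: 50 mm thick, 65 mm long, closed ends, a paper label band. Origin at its centre. It lies across one of the two flaps (left or right varies), its axis along the station's y, its centre 95 mm above the bench and 107 mm beyond the pivots.
- tray (a point): Middle of the tray floor at the foot of the ramps, 325 mm beyond the pivots, 17 mm above the bench; a tube that has rolled down lies against the end wall with its centre about 40 mm above the bench, which takes about 1 to 2 s.
- tape_roll: Roll of paper tape lying flat on the station's base between the two levers, 52 mm across, 24 mm high; origin at the centre of its underside. A bystander.
- canister: Black upright cylinder, 38 mm across, 75 mm high, standing on the station's base between the two lever pivots; origin at the centre of its underside. A bystander.
- glue_jar: Jar, 54 mm across, 70 mm high, standing on the far side of the station; origin at the centre of its underside. A bystander.
- label_block: Block of paper labels 75 x 55 x 30 mm, lying on the bench just past the lever end of the station; origin at the centre of its underside. A bystander.
- cup: Terracotta cup, 72 mm across, 80 mm high, far left on the bench; origin at the centre of its underside. A bystander.
- screwdriver: Screwdriver lying far right on the bench; origin at the middle of its underside. A bystander.
- small_carton: Small cardboard carton 90 x 60 x 50 mm, far right on the bench; origin at the centre of its underside. A bystander.
Mind the look-alikes: they are no part of the job. What is shaped like the right_lever but purple is not meant.

How it is judged (in metres and radians):
On the way, in this order (a step that is already met when the one before it is completed fails the run):
1. the flap under the long tube is raised by its lever (((value of joint left_flap above 0.06 rad and y of long_tube in the frame of station above 0 m) or (value of joint right_flap above 0.06 rad and y of long_tube in the frame of station below 0 m))), for 0.05 s.
2. the long tube has rolled into the tray (x of long_tube in the frame of station between 0.285 and 0.35 m and z of long_tube in the frame of station between 0.02 and 0.065 m and y of long_tube in the frame of station between -0.137 and 0.137 m), for 0.2 s.
At the end, for the whole second after the job is handed in: The long tube lies at rest in the tray (its centre inside the tray's walls, under 65 mm high), both flaps are back down (under 0.03 rad), both levers are still seated (pin within 8 mm of its seat), and the short tube is within 15 mm of where it began (all of step 2 and linear speed of long_tube below 0.03 m/s and value of joint each of left_flap, right_flap below 0.03 rad and distance between left_lever and left_pivot below 0.008 m and distance between right_lever and right_pivot below 0.008 m and distance of short_tube from where it was at the start of the episode below 0.015 m); the robot touches nothing.
It fails at once if the robot touches a tube or a flap (contact force between any of the arm, the fingers and long_tube above 0.5 N or contact force between any of the arm, the fingers and short_tube above 0.5 N or contact force between any of the arm, the fingers and left_flap above 0.5 N or contact force between any of the arm, the fingers and right_flap above 0.5 N).
It fails at once if the lever of the short tube's flap is pressed or touched ((y of short_tube in the frame of station above 0 m and contact force between any of the arm, the fingers and left_lever above 0.5 N) or (y of short_tube in the frame of station below 0 m and contact force between any of the arm, the fingers and right_lever above 0.5 N)).
It fails at once if a lever is lifted or dragged out of its slots (pin more than 10 mm from its seat) (distance between left_lever and left_pivot above 0.01 m or distance between right_lever and right_pivot above 0.01 m).
It fails at once if the short tube leaves its place (15 mm) (distance of short_tube from where it was at the start of the episode above 0.015 m).
It fails at once if another thing on the bench is moved (20 mm) (distance of any of tape_roll, canister, glue_jar, label_block, cup, screwdriver, small_carton from where it was at the start of the episode above 0.02 m).
It also fails if it takes over 32 s, if anything falls off the work surface, if the arm or the gripper's body presses on something with over 40 N, if the wrist force passes 120 N, or if a joint passes its speed limit or range.

ROBOT

A 6-joint arm with a two-finger parallel gripper is mounted at the origin on the work surface. World frame = base frame: x ahead of the robot, y to its left, z up, the work surface at z = 0. Lengths are in mm, angles in rad, forces in N, time in s.
With the tool pointing down it reaches from about 350 to 875 mm from the base axis. Payload 4.2 kg.
Tool frame: the origin (TCP) lies midway between the tips of the shut fingers; the grasp point (between the pads) lies 19 mm behind it; z points along the fingers, y is the line along which they close (so a half turn about z gives the same grasp; the last joint's range is limited). The gripper opens to 85 mm and grips with 20 to 120 N. Pads are 22 mm wide; open, the fingers measure 114 mm over their backs; the gripper's body (76 mm by 85 mm) begins 54 mm behind the grasp point. The pads swing forward as they close: fully open they stand 13 mm farther back than shut.
Start: joints at [1.359, 0.385, 0.008, 0, -1.194, -0.259], TCP at [283.466, 556.998, 231.312] pointing down, gripper open.
Joint ranges: [-3.14, 3.14], [-1.21, 2.06], [-1.07, 1.41], [-3.16, 2.05], [-2.99, -0.16], [-3.1, 3.1]. Speed limits (rad/s): [2.79, 2.79, 3.14, 3.14, 3.14, 3.14].

INTERFACE

Orientations are given as a unit quaternion [x, y, z, w].
In Python, from bench import arm gives the robot as it stands.
- The arm moves only by the tool send_rows, never from a script. Its argument "targets" is a list of rows, each an object of numbers: "gripper": the gripper command: -1 is fully open, 1 is shut, values between are in proportion; "x", "y", "z": the shift along the tool's x, y, z in cm; "ax", "ay", "az": the turn, a rotation vector about the tool's x, y, z in degrees. A call has 1 to 5 rows; each row shifts and turns the commanded pose from where the row before left it, along the tool's axes as they then stand; what a row does not reach is not made up. A row lasts 1/12 s, in which the tool goes at most 41.7 mm and 7.16 degrees, less where a joint would pass 70% of its speed; a pose out of reach is approached as far as the arm can. A call is refused whole if a number of a shift passes 4.17 or a number of a turn 7.16, either way. A call with a gripper value outside its range is refused whole. The fingers move at their own pace and stop on an object; the grip force is fixed at half the most. Time passes only in rows, so rows that do not move let the fingers close. It gives the time, the measured TCP pose, the force, the opening and the grip force at its end, in the units of the state.
- arm.read_state(): the state, without advancing time (a new reading comes with each control period).
- arm.get_image(name): name is "scene" or "top"; returns (picture, depth): 420x560x3 uint8, red, green, blue; 420x560 float32, mm along the optical axis (not along the pixel's ray), 0 where there is no reading.
- arm.camera_model(name): a dict with "fx", "fy", "cx", "cy" (pixels), "cam_to_world" (4x4, takes a point from camera to world coordinates). Camera axes: x right, y down, z forward; pixel columns grow to the right and rows downward; lengths in mm; the calibration is good to about 2 mm. A picture is of the moment at which its call begins. camera_model takes no time and is no camera call.
- arm.job_done(): hands the job in; it is judged then, once.
Trained networks look in the newest picture that a camera, given by its name, has taken for a name from the list of things; names that differ only in an ending like _2 or _b are one class to them, and where a whole thing is asked for, a point or a joint stands for the part that bears it (a point fixed in the world has none). Each returns a list of dicts, best first, with "score" (0 to 1); they miss things now and then, are a little off and sometimes report something else, mostly with a low value. They report only what shows in the picture. A call takes as long as a camera call. They do not tell look-alikes from the thing itself.
- arm.boxes_of(camera, thing): "rect" ([left, top, width, height] in pixels, round what is visible of it).
The state is a dict: "clock": time; "joints": joint angles; "joint_vel": joint speeds; "joint_efforts": joint torques, N m; "position": TCP position; "ee_rot": TCP orientation; "contact_force": force on the tool from outside, world axes, zero at the start; "wrist_torque": the same for the moment, N m; "gripper_width": finger opening in mm; "grasp_force": force on a finger pad.
Only numpy, scipy, OpenCV 4.12 (cv2) and the standard library are available. Lean on these libraries where they do the work, as an engineer would, in place of code of your own. Each camera call takes 0.05 s, during which the arm holds its last target. There are 200 camera calls.

## Working session

There is one attempt and no reset: what is moved stays moved. The work goes in short steps, Python scripts to look and compute and a tool call to move; the robot and the scene stay as the last step left them, time stands still between calls to the robot, and variables do not carry over. Pictures are saved under pics/ and viewed, at most 10 in all, crops included, and the job is handed in when it is done.

Besides the shell and the picture viewer there is one more tool, called as name(argument=value, ...) on one line, values as JSON. send_rows: Moves the arm, as the interface text tells. Its arguments: {"type":"object","properties":{"targets":{"type":"array"}},"required":["targets"]}

```bash
mkdir -p pics; cat > h.py <<'E'
import numpy as np, cv2
from bench import arm
def world(cam,depth,u,v):
    m=arm.camera_model(cam); d=depth[int(round(v)),int(round(u))]
    p=np.array([(u-m['cx'])/m['fx']*d,(v-m['cy'])/m['fy']*d,d,1])
    return (np.array(m['cam_to_world'])@p)[:3]
E
python3 - <<'E'
from h import *
for c in ['top','scene']:
    im,d=arm.get_image(c); np.save(f'{c}.npy',d); cv2.imwrite(f'pics/{c}1.png',im[:,:,::-1])
    for t in ['long_tube','short_tube','left_pad','right_pad','left_lever','right_lever','canister','tape_roll','label_block','glue_jar','station']:
        for b in arm.boxes_of(c,t)[:3]:
            l,tp,w,h=b['rect']; print(c,t,round(b['score'],2),[round(x) for x in b['rect']],world(c,d,min(l+w/2,559),min(tp+h/2,419)).round())
s=arm.read_state();print(s['clock'],s['position'],s['ee_rot'],s['gripper_width'])
E
```

```text
top long_tube 0.87 [266, 153, 20, 33] [662.  14. 119.]
top long_tube 0.64 [267, 199, 11, 22] [522.  27. 125.]
top long_tube 0.19 [199, 144, 154, 97] [598.  18.  13.]
top short_tube 0.73 [268, 198, 11, 21] [528.  23. 123.]
top short_tube 0.44 [252, 150, 36, 38] [665.  34. 115.]
top left_pad 0.68 [289, 211, 63, 6] [ 506. -133.   92.]
top left_pad 0.4 [197, 143, 154, 95] [603.  23.  19.]
top right_pad 0.7 [291, 166, 63, 13] [ 652. -145.   91.]
top right_pad 0.57 [175, 274, 68, 20] [281. 259.   7.]
top right_pad 0.43 [267, 154, 19, 34] [658.  12. 118.]
top left_lever 0.76 [289, 201, 66, 15] [ 527. -141.   89.]
top left_lever 0.67 [197, 143, 155, 98] [599.  20.  13.]
top right_lever 0.7 [290, 168, 64, 8] [ 654. -146.   92.]
top right_lever 0.63 [417, 176, 24, 29] [ 584. -523.   49.]
top right_lever 0.6 [269, 151, 16, 36] [662.   9. 125.]
top tape_roll 0.57 [318, 188, 10, 14] [ 587. -152.   -0.]
top tape_roll 0.22 [266, 153, 19, 32] [665.  13. 120.]
top label_block 0.65 [358, 170, 18, 22] [ 626. -309.   29.]
top glue_jar 0.63 [203, 142, 151, 98] [601.   7.  12.]
top station 0.77 [199, 142,
[... 572 characters left out ...]
ver 0.3 [101, 326, 53, 50] [ 439. -517.   24.]
scene canister 0.91 [281, 232, 15, 22] [611. -77.  68.]
scene canister 0.21 [199, 149, 194, 178] [597.  -6.  13.]
scene tape_roll 0.68 [255, 259, 24, 18] [ 579. -138.    7.]
scene tape_roll 0.36 [282, 228, 13, 29] [614. -78.  72.]
scene label_block 0.77 [229, 299, 38, 40] [ 633. -311.   29.]
scene label_block 0.51 [255, 244, 65, 44] [ 659. -164.   91.]
scene glue_jar 0.85 [338, 259, 21, 32] [795. -92.  59.]
scene station 0.68 [202, 151, 189, 178] [602. -11.  12.]
scene station 0.5 [215, 223, 59, 39] [ 525. -154.   93.]
1.2 [283.48876244 556.99494614 231.30708596] [ 9.72416741e-01 -2.33250256e-01 -1.53003353e-06  2.04576058e-06] 85.07726021387856
```

```bash
python3 - <<'E'
from h import *
a=cv2.imread('pics/top1.png')[130:250,190:390]; b=cv2.imread('pics/scene1.png')[130:350,190:400]
cv2.imwrite('pics/top1c.png',cv2.resize(a,(800,480),interpolation=cv2.INTER_CUBIC))
cv2.imwrite('pics/scene1c.png',cv2.resize(b,(573,600),interpolation=cv2.INTER_CUBIC))
E
```

```text
(no output)
```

View pics/top1c.png

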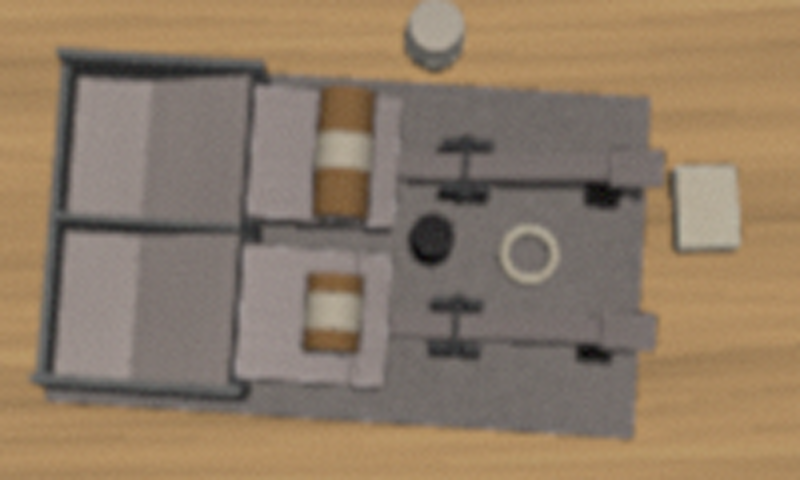

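View pics/scene1c.png

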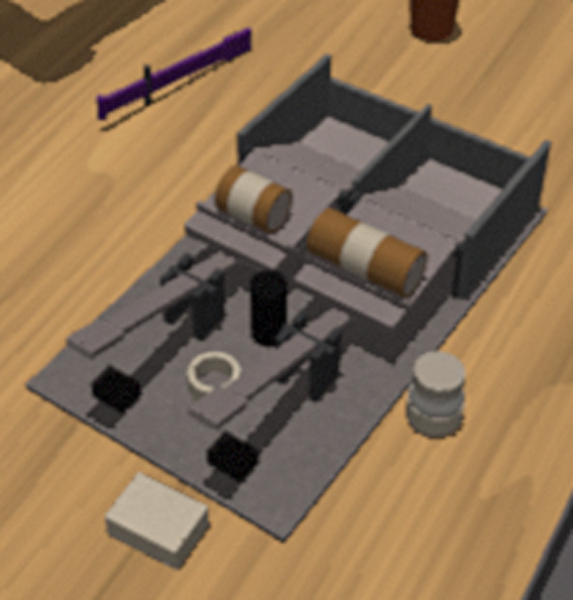

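The top crop shows the long tube on the far (right) lane at (345,150) and the short one on the near lane at (332,312). Their levers' pads are at crop (637,167) for the right and (628,331) for the left. The purple bar near scene px (252,157) lies off the station and is the look-alike. The grey right lever, with its pad at top px (349,172), is the one meant, since its flap carries the long tube. Next I measure its pad.

```bash
python3 - <<'E'
from h import *
d=np.load('top.npy'); m=arm.camera_model('top'); T=np.array(m['cam_to_world'])
v,u=np.mgrid[0:420,0:560]; 
P=np.stack([(u-m['cx'])/m['fx']*d,(v-m['cy'])/m['fy']*d,d,np.ones_like(d)],-1)@T.T
print('px mm',np.median(d)/m['fx'], 'cam',T[:3,3].round())
for n,(a,b,c,e) in {'R':(340,360,162,182),'L':(338,358,204,222)}.items():
    Q=P[c:e,a:b].reshape(-1,4)[:,:3]; Q=Q[(Q[:,2]>92)&(Q[:,2]<135)]
    print(n,len(Q),Q.mean(0).round(1),Q.min(0).round(),Q.max(0).round())
# station edges: box of base (z 3..20) -> min area rect of everything above 4 mm in region
for n,(lo,hi) in {'base':(4,13)}.items():
    M=(P[...,2]>lo)&(P[...,2]<hi); M[:,:190]=0;M[:,356:]=0;M[:145]=0;M[245:]=0
    Q=P[M][:,:2].astype(np.float32); print(n,len(Q),cv2.minAreaRect(Q))
# tubes' tops and walls
for n,(a,b,c,e) in {'longT':(262,290,148,190),'shortT':(262,286,194,222)}.items():
    Q=P[c:e,a:b].reshape(-1,4)[:,:3]; Q=Q[(Q[:,2]>105)]
    print(n,len(Q),Q.mean(0).round(1),cv2.minAreaRect(Q[:,:2].astype(np.float32)))
M=(P[...,2]>88)&(P[...,2]<112); M[:,:195]=0;M[:,260:]=0;M[:140]=0;M[245:]=0
Q=P[M][:,:2].astype(np.float32); print('walls',len(Q),cv2.minAreaRect(Q))
ds=np.load('scene.npy'); ms=arm.camera_model('scene'); S=np.array(ms['cam_to_world'])
P2=np.stack([(u-ms['cx'])/ms['fx']*ds,(v-ms['cy'])/ms['fy']*ds,ds,np.ones_like(ds)],-1)@S.T
Q=P2.reshape(-1,4)[:,:3]
for n,x in (('R',650),('L',505)):
    q=Q[(abs(Q[:,0]-x)<40)&(Q[:,1]<-170)&(Q[:,1]>-270)&(Q[:,2]>85)&(Q[:,2]<135)]
    print('scene',n,len(q),q.mean(0).round(1),q.min(0).round(),q.max(0).round())
E
```

```text
px mm 3.5556014 cam [ 342.    5. 1846.]
R 138 [ 647.6 -230.5  112.3] [ 630. -259.   95.] [ 662. -204.  133.]
L 146 [ 508.8 -218.1  112.4] [ 493. -246.   97.] [ 526. -192.  129.]
base 4040 ((593.497314453125, 28.616943359375), (597.4160766601562, 359.04522705078125), 88.47805786132812)
longT 425 [666.   14.2 124.4] ((533.4346313476562, 21.22479248046875), (50.40137481689453, 380.3994140625), 87.16544342041016)
shortT 260 [529.7  26.7 129.7] ((453.7917785644531, 27.79692840576172), (47.90999984741211, 222.46798706054688), 89.16744995117188)
walls 382 ((615.874755859375, 174.80889892578125), (195.55657958984375, 291.9800720214844), 84.88047790527344)
scene R 323 [ 652.3 -221.5  109.5] [ 632. -259.   89.] [ 667. -170.  123.]
scene L 260 [ 513.1 -213.9  110.9] [ 492. -246.   89.] [ 528. -170.  123.]
```

send_rows(targets=[{"gripper":1,"x":1.5,"y":1.2},{"gripper":1,"x":3.1,"y":2.44},{"gripper":1,"x":3.1,"y":2.44},{"gripper":1,"x":3.1,"y":2.44},{"gripper":1,"x":3.1,"y":2.44}])

```text
$.targets[0]: bad value
```

send_rows(targets=[{"gripper":1,"x":3.1,"y":2.44},{"gripper":1,"x":3.1,"y":2.44},{"gripper":1,"x":3.1,"y":2.44},{"gripper":1,"x":3.1,"y":2.44},{"gripper":1,"x":3.1,"y":2.44}])

```text
$.targets[0]: bad value
```

send_rows(targets=[{"gripper":1,"x":3.1,"y":2.44},{"gripper":1,"x":3.1,"y":2.44},{"gripper":1,"x":3.1,"y":2.44},{"gripper":1,"x":3.1,"y":2.44},{"gripper":1,"x":3.1,"y":2.44}])

```text
$.targets[0]: bad value
```

send_rows(targets=[{"gripper":1,"x":3.1,"y":2.44},{"gripper":1,"x":3.1,"y":2.44},{"gripper":1,"x":3.1,"y":2.44},{"gripper":1,"x":3.1,"y":2.44},{"gripper":1,"x":1.6,"y":1.24}])

```text
$.targets[0]: bad value
```

send_rows(targets=[{"gripper":1,"x":1.5,"y":1.2,"z":0,"ax":0,"ay":0,"az":0},{"gripper":1,"x":3.1,"y":2.44,"z":0,"ax":0,"ay":0,"az":0},{"gripper":1,"x":3.1,"y":2.44,"z":0,"ax":0,"ay":0,"az":0},{"gripper":1,"x":3.1,"y":2.44,"z":0,"ax":0,"ay":0,"az":0},{"gripper":1,"x":3.1,"y":2.44,"z":0,"ax":0,"ay":0,"az":0}])

```text
clock: 1.62
position: [358.0, 394.7, 231.4]
ee_rot: [0.973, -0.233, 0.0, -0.0]
contact_force: [1.3, -0.0, -0.5]
gripper_width: 25.4
grasp_force: 0.0
```

send_rows(targets=[{"gripper":1,"x":3.1,"y":2.44,"z":0,"ax":0,"ay":0,"az":0},{"gripper":1,"x":3.1,"y":2.44,"z":0,"ax":0,"ay":0,"az":0},{"gripper":1,"x":3.1,"y":2.44,"z":0,"ax":0,"ay":0,"az":0},{"gripper":1,"x":3.1,"y":2.44,"z":0,"ax":0,"ay":0,"az":0},{"gripper":1,"x":3.1,"y":2.44,"z":0,"ax":0,"ay":0,"az":0}])

```text
clock: 2.03
position: [440.8, 215.5, 231.8]
ee_rot: [0.972, -0.233, 0.0, -0.0]
contact_force: [0.6, 1.0, -0.7]
gripper_width: -0.1
grasp_force: 0.0
```

send_rows(targets=[{"gripper":1,"x":3.1,"y":2.44,"z":0,"ax":0,"ay":0,"az":0},{"gripper":1,"x":3.1,"y":2.44,"z":0,"ax":0,"ay":0,"az":0},{"gripper":1,"x":3.1,"y":2.44,"z":0,"ax":0,"ay":0,"az":0},{"gripper":1,"x":3.1,"y":2.44,"z":0,"ax":0,"ay":0,"az":0},{"gripper":1,"x":3.1,"y":2.44,"z":0,"ax":0,"ay":0,"az":0}])

```text
clock: 2.45
position: [523.8, 36.3, 231.7]
ee_rot: [0.972, -0.233, 0.0, -0.0]
contact_force: [0.3, 0.6, -0.3]
gripper_width: -0.2
grasp_force: 0.0
```

send_rows(targets=[{"gripper":1,"x":3.1,"y":2.44,"z":0,"ax":0,"ay":0,"az":0},{"gripper":1,"x":3.1,"y":2.44,"z":0,"ax":0,"ay":0,"az":0},{"gripper":1,"x":3.1,"y":2.44,"z":0,"ax":0,"ay":0,"az":0},{"gripper":1,"x":3.1,"y":2.44,"z":0,"ax":0,"ay":0,"az":0},{"gripper":1,"x":3.1,"y":2.44,"z":0,"ax":0,"ay":0,"az":0}])

```text
clock: 2.87
position: [606.6, -142.8, 231.5]
ee_rot: [0.972, -0.233, 0.0, -0.0]
contact_force: [0.6, 1.2, 1.2]
gripper_width: 0.3
grasp_force: 0.0
```

send_rows(targets=[{"gripper":1,"x":3.1,"y":2.44,"z":0,"ax":0,"ay":0,"az":0},{"gripper":1,"x":2.6,"y":2.0,"z":1,"ax":0,"ay":0,"az":0},{"gripper":1,"x":1.5,"y":1.2,"z":2,"ax":0,"ay":0,"az":0},{"gripper":1,"x":0.5,"y":0.3,"z":2.5,"ax":0,"ay":0,"az":0},{"gripper":1,"x":0,"y":0,"z":1,"ax":0,"ay":0,"az":0}])

```text
clock: 3.28
position: [646.2, -230.1, 161.7]
ee_rot: [0.972, -0.235, -0.003, -0.0]
contact_force: [-0.4, 1.2, -1.6]
gripper_width: 0.0
grasp_force: 0.0
```

```bash
python3 - <<'E'
from h import *
s=arm.read_state();print(s['clock'],s['position'].round(1) if hasattr(s['position'],'round') else s['position'])
im,d=arm.get_image('scene'); a=im[130:350,170:400,::-1]
t,_=arm.get_image('top'); b=t[150:250,280:400,::-1]
a=cv2.resize(a,(460,440),interpolation=cv2.INTER_CUBIC); b=cv2.resize(b,(336,280),interpolation=cv2.INTER_CUBIC)
o=np.zeros((440,796,3),np.uint8); o[:,:460]=a; o[:280,460:]=b; cv2.imwrite('pics/above.png',o)
E
```

```text
3.2833 [ 646.2 -230.1  161.7]
```

View pics/above.png

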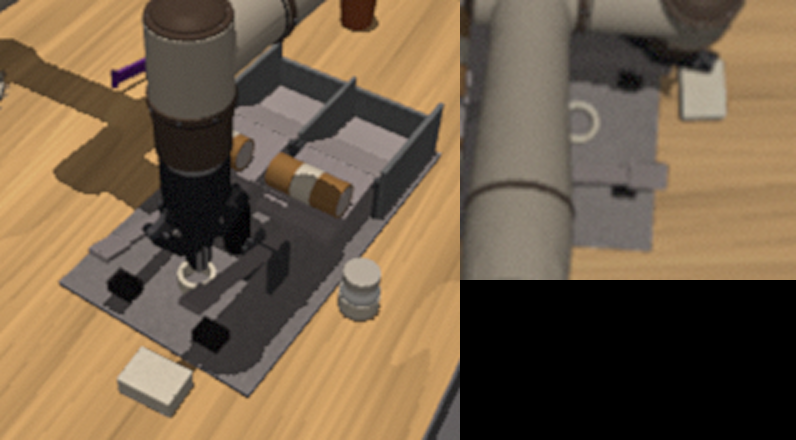

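The shut fingertips (crop (200,262)) stand about 50 mm above the right pad (crop (198,298)), clear of the tape roll and the left lever. I'm going down.

send_rows(targets=[{"gripper":1,"x":0,"y":0,"z":1.5,"ax":0,"ay":0,"az":0},{"gripper":1,"x":0,"y":0,"z":1.2,"ax":0,"ay":0,"az":0},{"gripper":1,"x":0,"y":0,"z":0.6,"ax":0,"ay":0,"az":0},{"gripper":1,"x":0,"y":0,"z":0.6,"ax":0,"ay":0,"az":0},{"gripper":1,"x":0,"y":0,"z":0.6,"ax":0,"ay":0,"az":0}])

```text
clock: 3.8
position: [648.1, -228.2, 121.8]
ee_rot: [0.973, -0.233, 0.001, 0.0]
contact_force: [0.4, 0.1, 0.5]
gripper_width: -0.0
grasp_force: 0.0
```

send_rows(targets=[{"gripper":1,"x":0,"y":0,"z":0.6,"ax":0,"ay":0,"az":0},{"gripper":1,"x":0,"y":0,"z":0.6,"ax":0,"ay":0,"az":0},{"gripper":1,"x":0,"y":0,"z":0.6,"ax":0,"ay":0,"az":0},{"gripper":1,"x":0,"y":0,"z":0.6,"ax":0,"ay":0,"az":0},{"gripper":1,"x":0,"y":0,"z":0.6,"ax":0,"ay":0,"az":0}])

```text
clock: 4.22
position: [648.8, -229.6, 92.6]
ee_rot: [0.972, -0.233, 0.002, 0.0]
contact_force: [-0.2, -1.6, 6.7]
gripper_width: -0.1
grasp_force: 2.5
```

send_rows(targets=[{"gripper":1,"x":0,"y":0,"z":0.6,"ax":0,"ay":0,"az":0},{"gripper":1,"x":0,"y":0,"z":0.6,"ax":0,"ay":0,"az":0},{"gripper":1,"x":0,"y":0,"z":0.6,"ax":0,"ay":0,"az":0},{"gripper":1,"x":0,"y":0,"z":0.6,"ax":0,"ay":0,"az":0},{"gripper":1,"x":0,"y":0,"z":0.6,"ax":0,"ay":0,"az":0}])

```text
clock: 4.63
position: [648.7, -229.9, 62.5]
ee_rot: [0.972, -0.233, 0.002, 0.001]
contact_force: [0.1, -3.6, 6.3]
gripper_width: -0.1
grasp_force: 3.2
```

send_rows(targets=[{"gripper":1,"x":0,"y":0,"z":0.5,"ax":0,"ay":0,"az":0},{"gripper":1,"x":0,"y":0,"z":0.5,"ax":0,"ay":0,"az":0},{"gripper":1,"x":0,"y":0,"z":0.4,"ax":0,"ay":0,"az":0},{"gripper":1,"x":0,"y":0,"z":0.3,"ax":0,"ay":0,"az":0},{"gripper":1,"x":0,"y":0,"z":0.2,"ax":0,"ay":0,"az":0}])

```text
clock: 5.05
position: [648.5, -228.7, 42.8]
ee_rot: [0.972, -0.233, 0.001, -0.0]
contact_force: [0.4, 1.4, 5.5]
gripper_width: -0.0
grasp_force: 2.4
```

```bash
python3 - <<'E'
from h import *
im,d=arm.get_image('scene'); a=im[130:350,170:400,::-1]
print([(b['score'],b['rect']) for b in arm.boxes_of('scene','long_tube')[:2]])
cv2.imwrite('pics/press.png',cv2.resize(a,(627,600),interpolation=cv2.INTER_CUBIC))
s=arm.read_state();print(s['clock'],s['position'],s['contact_force'])
E
```

```text
[(0.74, [153.9, 358.8, 40.9, 54.9]), (0.73, [324.2, 185.2, 42.1, 32.5])]
5.15 [ 648.36125824 -228.54104571   42.44179326] [0.59115758 0.27615491 3.36597911]
```

View pics/press.png

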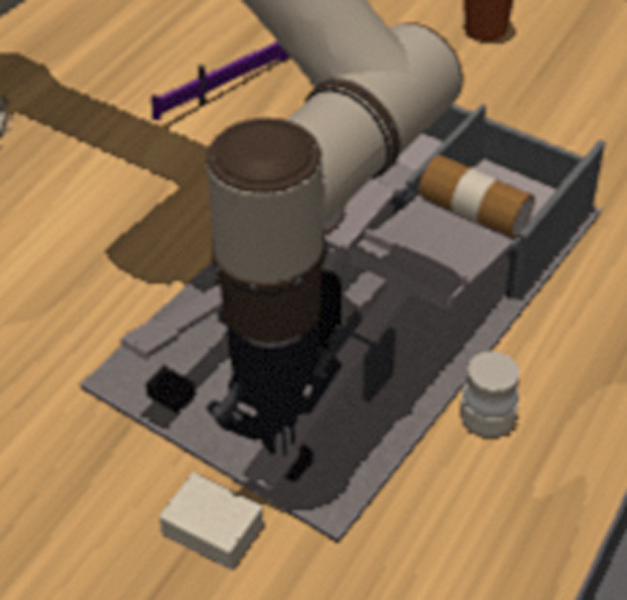

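The flap is up and the long tube (crop (475,195)) is rolling down the ramp. I'll hold for a moment, then ease off slowly.

send_rows(targets=[{"gripper":1,"x":0,"y":0,"z":0,"ax":0,"ay":0,"az":0},{"gripper":1,"x":0,"y":0,"z":0,"ax":0,"ay":0,"az":0},{"gripper":1,"x":0,"y":0,"z":0,"ax":0,"ay":0,"az":0},{"gripper":1,"x":0,"y":0,"z":0,"ax":0,"ay":0,"az":0},{"gripper":1,"x":0,"y":0,"z":0,"ax":0,"ay":0,"az":0}])

```text
clock: 5.57
position: [648.1, -228.7, 42.5]
ee_rot: [0.972, -0.233, 0.0, -0.0]
contact_force: [2.0, -0.0, 4.8]
gripper_width: 0.1
grasp_force: 1.7
```

send_rows(targets=[{"gripper":1,"x":0,"y":0,"z":0,"ax":0,"ay":0,"az":0},{"gripper":1,"x":0,"y":0,"z":0,"ax":0,"ay":0,"az":0},{"gripper":1,"x":0,"y":0,"z":0,"ax":0,"ay":0,"az":0},{"gripper":1,"x":0,"y":0,"z":0,"ax":0,"ay":0,"az":0},{"gripper":1,"x":0,"y":0,"z":0,"ax":0,"ay":0,"az":0}])

```text
clock: 5.98
position: [647.9, -228.7, 42.5]
ee_rot: [0.972, -0.233, 0.0, 0.0]
contact_force: [1.9, 0.9, 3.6]
gripper_width: 0.1
grasp_force: 1.8
```

send_rows(targets=[{"gripper":1,"x":0,"y":0,"z":-0.3,"ax":0,"ay":0,"az":0},{"gripper":1,"x":0,"y":0,"z":-0.5,"ax":0,"ay":0,"az":0},{"gripper":1,"x":0,"y":0,"z":-0.5,"ax":0,"ay":0,"az":0},{"gripper":1,"x":0,"y":0,"z":-0.5,"ax":0,"ay":0,"az":0},{"gripper":1,"x":0,"y":0,"z":-0.5,"ax":0,"ay":0,"az":0}])

```text
clock: 6.4
position: [646.8, -228.9, 65.6]
ee_rot: [0.972, -0.233, -0.001, 0.0]
contact_force: [-0.4, -1.1, 1.3]
gripper_width: 0.0
grasp_force: 0.8
```

send_rows(targets=[{"gripper":1,"x":0,"y":0,"z":-0.5,"ax":0,"ay":0,"az":0},{"gripper":1,"x":0,"y":0,"z":-0.5,"ax":0,"ay":0,"az":0},{"gripper":1,"x":0,"y":0,"z":-0.5,"ax":0,"ay":0,"az":0},{"gripper":1,"x":0,"y":0,"z":-0.5,"ax":0,"ay":0,"az":0},{"gripper":1,"x":0,"y":0,"z":-0.5,"ax":0,"ay":0,"az":0}])

```text
clock: 6.82
position: [648.0, -228.3, 91.0]
ee_rot: [0.972, -0.233, 0.0, -0.0]
contact_force: [-0.4, 0.6, 1.3]
gripper_width: 0.1
grasp_force: 0.9
```

send_rows(targets=[{"gripper":1,"x":0,"y":0,"z":-0.5,"ax":0,"ay":0,"az":0},{"gripper":1,"x":0,"y":0,"z":-0.5,"ax":0,"ay":0,"az":0},{"gripper":1,"x":0,"y":0,"z":-0.5,"ax":0,"ay":0,"az":0},{"gripper":1,"x":0,"y":0,"z":-0.5,"ax":0,"ay":0,"az":0},{"gripper":1,"x":0,"y":0,"z":-0.5,"ax":0,"ay":0,"az":0}])

```text
clock: 7.23
position: [647.6, -228.7, 115.7]
ee_rot: [0.972, -0.233, -0.0, -0.0]
contact_force: [-0.1, 1.0, 0.7]
gripper_width: -0.4
grasp_force: 0.1
```

send_rows(targets=[{"gripper":1,"x":0,"y":0,"z":-0.5,"ax":0,"ay":0,"az":0},{"gripper":1,"x":0,"y":0,"z":-1,"ax":0,"ay":0,"az":0},{"gripper":1,"x":0,"y":0,"z":-2,"ax":0,"ay":0,"az":0},{"gripper":1,"x":0,"y":0,"z":-3,"ax":0,"ay":0,"az":0},{"gripper":1,"x":0,"y":0,"z":-3,"ax":0,"ay":0,"az":0}])

```text
clock: 7.65
position: [646.9, -228.9, 210.9]
ee_rot: [0.972, -0.233, -0.001, 0.0]
contact_force: [-0.1, -0.0, 0.8]
gripper_width: -0.1
grasp_force: 0.0
```

send_rows(targets=[{"gripper":1,"x":0,"y":0,"z":-3,"ax":0,"ay":0,"az":0},{"gripper":1,"x":0,"y":-2,"z":-2,"ax":0,"ay":0,"az":0},{"gripper":1,"x":-3,"y":-2.5,"z":0,"ax":0,"ay":0,"az":0},{"gripper":1,"x":-3,"y":-2.5,"z":0,"ax":0,"ay":0,"az":0},{"gripper":1,"x":-1,"y":-1,"z":0,"ax":0,"ay":0,"az":0}])

```text
clock: 8.07
position: [619.9, -122.8, 261.6]
ee_rot: [0.973, -0.232, 0.0, -0.001]
contact_force: [0.1, -0.5, -0.1]
gripper_width: 0.1
grasp_force: 0.0
```

```bash
python3 - <<'E'
from h import *
im,d=arm.get_image('scene'); a=im[130:350,170:400,::-1]
for t in ('long_tube','short_tube'):
  for b in arm.boxes_of('scene',t)[:2]:
    l,p,w,h=b['rect']; print(t,round(b['score'],2),b['rect'],world('scene',d,l+w/2,p+h/2).round())
cv2.imwrite('pics/after.png',cv2.resize(a,(627,600),interpolation=cv2.INTER_CUBIC))
s=arm.read_state();print(s['clock'],s['position'],s['contact_force'])
E
```

```text
long_tube 0.92 [341.0, 178.7, 39.3, 27.6] [697. 212.  64.]
8.2167 [ 621.49064535 -124.89585351  261.3396792 ] [ 0.31445894 -0.78642283  0.17311529]
```

View pics/after.png

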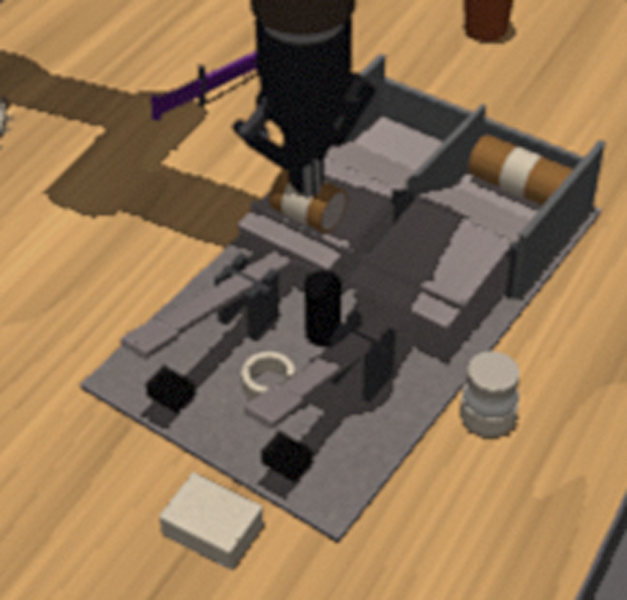

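The long tube lies in the tray against the end wall (crop (520,170)). The right lever is back up in its slots (pad at (275,400)) and its flap is down. The short tube is still on its flap (crop (308,205)). I'll let things settle briefly, then hand in.

send_rows(targets=[{"gripper":1,"x":0,"y":0,"z":0,"ax":0,"ay":0,"az":0},{"gripper":1,"x":0,"y":0,"z":0,"ax":0,"ay":0,"az":0},{"gripper":1,"x":0,"y":0,"z":0,"ax":0,"ay":0,"az":0},{"gripper":1,"x":0,"y":0,"z":0,"ax":0,"ay":0,"az":0},{"gripper":1,"x":0,"y":0,"z":0,"ax":0,"ay":0,"az":0}])

```text
clock: 8.63
position: [621.7, -126.4, 259.9]
ee_rot: [0.972, -0.234, -0.0, 0.0]
contact_force: [-0.2, -0.6, -0.0]
gripper_width: 0.4
grasp_force: 0.0
```

```bash
python3 -c "
from bench import arm
print(arm.job_done())"
```

```text
the job is handed in; nothing more can be done
None
```

I pressed the right lever, and the long tube rolled into the tray; in the last picture the lever is back up in its slots, its flap is down and the short tube is still on its own flap. The job was handed in at about 8.6 s, and the hand-in gave no verdict.

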